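# Find the rattling casting

### The job

One of the three closed porcelain castings has a steel ball loose inside: lift castings out of their moulds and shake or rock them lengthwise in the air until you find the one that rattles, and see that its ball has run end to end, back and forth twice. Lay any silent casting back down in its own mould, and present the rattling one forward: level and still above the middle of the banding wheel, a hand's breadth clear of it. Finish while holding it there, with the other two lying in their own moulds and the bowl, vase, brush and jar left where they stand.

Things in the scene. Friction and masses are not known exactly. Their poses are not given: they have to be found in the camera images.
- case_left: closed hollow white porcelain casting, oblong, 160 x 60 x 50 mm (x, y, z), on the robot's left (+y). Origin: centre of its underside; x along its length, z up. Lies in its mould at the start, same heading, its upper 40 mm proud of the mould. All three look alike; each weighs 0.39 to 0.49 kg in all, so weight tells nothing.
- case_middle: closed hollow white porcelain casting, oblong, 160 x 60 x 50 mm (x, y, z), in the middle. Origin: centre of its underside; x along its length, z up. In one of the three a steel ball (34 mm, 0.16 kg) is loose and runs lengthwise, 56 mm either way from the middle, when tilted 0.1 rad or jolted; in the other two 0.16 kg sits captive in the middle.
- case_right: closed hollow white porcelain casting, oblong, 160 x 60 x 50 mm (x, y, z), on the robot's right (-y). Origin: centre of its underside; x along its length, z up. The loose ball knocks at the ends and, at rest there, shifts the held load's moment by about 0.085 N m either way; it crosses within 0.7 s at 0.1 rad of tilt, and a tilt of 0.05 rad keeps it at the low end.
- mould_left_in (a point): fixed beige plaster mould on the robot's left (+y): block 196 x 98 x 22 mm with an open cavity 168 x 68 mm, 10 mm deep (4 mm play all round the casting). This point: centre of the cavity floor, 12 mm above the bench; x along the mould's length, z up.
- mould_middle_in (a point): fixed beige plaster mould in the middle: block 196 x 98 x 22 mm with an open cavity 168 x 68 mm, 10 mm deep (4 mm play all round the casting). This point: centre of the cavity floor, 12 mm above the bench; x along the mould's length, z up.
- mould_right_in (a point): fixed beige plaster mould on the robot's right (-y): block 196 x 98 x 22 mm with an open cavity 168 x 68 mm, 10 mm deep (4 mm play all round the casting). This point: centre of the cavity floor, 12 mm above the bench; x along the mould's length, z up.
- wheel: banding wheel (fixed here): round steel disc of 124 mm diameter on a low foot, top 32 mm above the bench, beyond the moulds. Origin: centre of its underside.
- bowl: bystander: blue glazed bowl, 110 mm across, 50 mm high, far right. Origin: centre of its underside.
- vase: bystander: small unglazed clay-coloured vase, 145 mm high, 80 mm across, far left. Origin: centre of its underside.
- brush: bystander: brush lying on the bench to the right of the right mould. Origin: its underside, under the middle.
- jar: bystander: white corked jar, 60 mm across, 70 mm high, to the left of the left mould. Origin: centre of its underside.
Things that resemble listed ones, but are neither listed nor needed, are in the scene too. What is shaped like the case_left but orange or turquoise is not meant.

How it is judged:
On the way, in this order (a step that is already met when the one before it is completed fails the run):
1. the rattling casting, lifted clear of its mould (underside over 40 mm above the bench), has been shaken or tipped so that the ball inside ran to its +x end (((distance between ball_c0 and case_left below 0.085 m and height (world z) of case_left above 0.04 m and x of ball_c0 in the frame of case_left above 0.02 m) or (distance between ball_c0 and case_middle below 0.085 m and height (world z) of case_middle above 0.04 m and x of ball_c0 in the frame of case_middle above 0.02 m) or (distance between ball_c0 and case_right below 0.085 m and height (world z) of case_right above 0.04 m and x of ball_c0 in the frame of case_right above 0.02 m))).
2. then, still in the air, so that the ball ran to its -x end (((distance between ball_c0 and case_left below 0.085 m and height (world z) of case_left above 0.04 m and x of ball_c0 in the frame of case_left below -0.02 m) or (distance between ball_c0 and case_middle below 0.085 m and height (world z) of case_middle above 0.04 m and x of ball_c0 in the frame of case_middle below -0.02 m) or (distance between ball_c0 and case_right below 0.085 m and height (world z) of case_right above 0.04 m and x of ball_c0 in the frame of case_right below -0.02 m))).
At the end, for the whole second after the job is handed in: The rattling casting is in the grip within 50 mm (horizontally) of the wheel's centre, underside 80 to 250 mm above the bench, level within 0.2 rad, under 0.03 m/s; the other two lie released, still and flat in their own moulds (within 12 mm of centre, underside below 18 mm) ((((distance between ball_c0 and case_left below 0.085 m and horizontal distance between case_left and wheel below 0.05 m and height (world z) of case_left between 0.08 and 0.25 m and angle between case_left's own z axis and vertical below 0.2 rad and linear speed of case_left below 0.03 m/s and contact force between case_left and the fingers above 2 N) and (horizontal distance between case_middle and mould_middle_in below 0.012 m and height (world z) of case_middle below 0.018 m and angle between case_middle's own z axis and vertical below 0.1 rad and linear speed of case_middle below 0.02 m/s and contact force between case_middle and the fingers below 0.2 N) and (horizontal distance between case_right and mould_right_in below 0.012 m and height (world z) of case_right below 0.018 m and angle between case_right's own z axis and vertical below 0.1 rad and linear speed of case_right below 0.02 m/s and contact force between case_right and the fingers below 0.2 N)) or ((distance between ball_c0 and case_middle below 0.085 m and horizontal distance between case_middle and wheel below 0.05 m and height (world z) of case_middle between 0.08 and 0.25 m and angle between case_middle's own z axis and vertical below 0.2 rad and linear speed of case_middle below 0.03 m/s and contact force between case_middle and the fingers above 2 N) and (horizontal distance between case_left and mould_left_in below 0.012 m and height (world z) of case_left below 0.018 m and angle between case_left's own z axis and vertical below 0.1 rad and linear speed of case_left below 0.02 m/s and contact force between case_left and the fingers below 0.2 N) and (horizontal distance between case_right and mould_right_in below 0.012 m and height (world z) of case_right below 0.018 m and angle between case_right's own z axis and vertical below 0.1 rad and linear speed of case_right below 0.02 m/s and contact force between case_right and the fingers below 0.2 N)) or ((distance between ball_c0 and case_right below 0.085 m and horizontal distance between case_right and wheel below 0.05 m and height (world z) of case_right between 0.08 and 0.25 m and angle between case_right's own z axis and vertical below 0.2 rad and linear speed of case_right below 0.03 m/s and contact force between case_right and the fingers above 2 N) and (horizontal distance between case_left and mould_left_in below 0.012 m and height (world z) of case_left below 0.018 m and angle between case_left's own z axis and vertical below 0.1 rad and linear speed of case_left below 0.02 m/s and contact force between case_left and the fingers below 0.2 N) and (horizontal distance between case_middle and mould_middle_in below 0.012 m and height (world z) of case_middle below 0.018 m and angle between case_middle's own z axis and vertical below 0.1 rad and linear speed of case_middle below 0.02 m/s and contact force between case_middle and the fingers below 0.2 N)))); the arm keeps its last pose, push and grip.
It fails at once if the bowl is moved by more than 30 mm (distance of bowl from where it was at the start of the episode above 0.03 m).
It fails at once if the vase is moved by more than 30 mm (distance of vase from where it was at the start of the episode above 0.03 m).
It fails at once if the brush is moved by more than 30 mm (distance of brush from where it was at the start of the episode above 0.03 m).
It fails at once if the jar is moved by more than 30 mm (distance of jar from where it was at the start of the episode above 0.03 m).
It also fails if it takes over 67 s, if anything falls off the work surface, if the arm or the gripper's body presses on something with over 40 N, if the wrist force passes 120 N, or if a joint passes its speed limit or range.

### The arm

A 6-joint arm with a two-finger parallel gripper is mounted at the origin on the work surface. World frame = base frame: x ahead of the robot, y to its left, z up, the work surface at z = 0. Lengths are in m, angles in rad, forces in N, time in s.
With the tool pointing down it reaches from about 0.35 to 0.775 m from the base axis. Payload 5.5 kg.
Tool frame: the origin (TCP) lies at the very end of the fingers, on their centre line; the grasp point (between the pads) lies 19 mm behind it; z points along the fingers, x is the direction in which the jaws open and shut, and the axes are right-handed (so a half turn about z gives the same grasp; the last joint's range is limited). The gripper opens to 85 mm and grips with 20 to 120 N. Pads are 22 mm wide; open, the fingers measure 114 mm over their backs; the gripper's body (76 mm by 85 mm) begins 54 mm behind the grasp point. The pads swing forward as they close: fully open they stand 13 mm farther back than shut.
Start: joints at [-1.375, 0.313, 0.046, 1.304, 0, 1.431], TCP at [0.189, -0.543, 0.231] pointing down, gripper open.
Joint ranges: [-2.76, 2.76], [-0.86, 1.69], [-1.03, 1.26], [-2.2, 2.34], [-1.47, 1.5], [-3.14, 3.14]. Speed limits (rad/s): [2.57, 2.57, 3.14, 3.14, 3.14, 3.14].

### API

Orientations are given as a unit quaternion [w, x, y, z].
In Python, from workcell import env gives the robot as it stands.
- The arm moves only by the shell command python3 -m inch 'ROWS' [FORCE]. ROWS is JSON, a list of rows, each a list of 7 numbers: the turn, a rotation vector about the tool's x, y, z each as a share of 8 degrees, from -1 to 1, then the shift along the tool's x, y, z each as a share of 0.05 m, from -1 to 1, then the closure, from 0 (fully open) to 1 (shut). A call has 1 to 12 rows; each row shifts and turns the commanded pose from where the row before left it, along the tool's axes as they then stand; what a row does not reach is not made up. A row lasts 1/10 s, in which the tool goes at most 50 mm and 8.59 degrees, less where a joint would pass 70% of its speed; a pose out of reach is approached as far as the arm can. A call with a number of a shift or a turn outside -1 to 1 is refused whole. A call with a gripper value outside its range is refused whole. The fingers move at their own pace and stop on an object; FORCE is the grip in N (left out, the last holds). Time passes only in rows, so rows that do not move let the fingers close. It gives the time, the measured TCP pose, the force and the opening at its end, in the units of the state.
- env.get_state(): the state, without advancing time (a new reading comes with each control period).
- env.read_camera(name): name is "scene" or "top" or "wrist"; returns the picture (400x640x3 uint8, red, green, blue); there is no depth.
- env.calibration(name): a dict with "fx", "fy", "cx", "cy" (pixels), "k1" (the pictures are not rectified: a ray, as slopes to the right and down, at radius r is drawn at 1 + k1 r^2 times it, then the intrinsics apply), "rvec" (rotation vector, rad) and "tvec" (3), from world to camera coordinates, as OpenCV has them; the wrist camera has in their place "hand_eye" (4x4, takes a point from camera to tool coordinates, whose origin is the TCP and whose axes are the tool frame's). Camera axes: x right, y down, z forward; pixel columns grow to the right and rows downward; lengths in m; the calibration is good to about 2 mm. A picture is of the moment at which its call begins: read the wrist's pose just before it. calibration takes no time and is no camera call.
- env.hand_in(): hands the job in, once; it reports no verdict.
The state is a dict: "clock": time; "joint_pos": joint angles; "qvel": joint speeds; "tau": joint torques, N m; "tcp_pos": TCP position; "orientation": TCP orientation; "wrist_force": force on the tool from outside, world axes, zero at the start; "ft_torque": the same for the moment, N m; "finger_gap": finger opening in m.
Only numpy, scipy, OpenCV 4.12 (cv2) and the standard library are available. Lean on these libraries where they do the work, as an engineer would, in place of code of your own. Each camera call takes 0.05 s, during which the arm holds its last target.

## Working session

There is one attempt and no reset: what is moved stays moved. The work goes in short steps, Python scripts to look and compute and a shell command to move; the robot and the scene stay as the last step left them, time stands still between calls to the robot, and variables do not carry over. Pictures are saved under pics/ and viewed, and the job is handed in when it is done.

```bash
mkdir -p pics; ls; cat > look.py <<'E'
import cv2
from workcell import env
import sys
def snap(name,out):
    im=env.read_camera(name); cv2.imwrite(f'pics/{out}.png',im[:,:,::-1]); return im
E
python3 - <<'E'
from look import *
print(env.get_state())
for n in('scene','top','wrist'):
    print(n,env.calibration(n))
snap('scene','s0');snap('top','t0')
E
```

```text
pics
{'clock': 0.0, 'joint_pos': array([-1.37462931e+00,  3.14010081e-01,  4.49658322e-02,  1.30361011e+00,
       -6.39741302e-06,  1.43118488e+00]), 'qvel': array([-0.00184136,  0.00108423, -0.0017613 ,  0.00071242, -0.00176881,
       -0.00040457]), 'tau': array([ 1.25758594e-03, -4.80627036e+01,  2.98532170e+01,  1.93453190e-02,
       -2.41863745e-05,  1.29872143e-05]), 'tcp_pos': array([ 0.18934503, -0.54237738,  0.230398  ]), 'orientation': array([-6.35752525e-04,  8.15322978e-01, -5.79005681e-01, -6.77421538e-04]), 'wrist_force': array([-0.07806912,  0.68485007, -0.30429246]), 'ft_torque': array([-0.00575901, -0.05858527, -0.03015842]), 'finger_gap': 0.08507314671146145}
scene {'fx': 379.7688311850091, 'fy': 379.7688311850091, 'cx': 315.6086772278928, 'cy': 197.42935068314773, 'k1': 0.0023704250447211545, 'rvec': array([ 2.32612963,  1.19884795, -0.35461509]), 'tvec': array([-0.28519765, -0.2803489 ,  1.35076674])}
top {'fx': 458.50412634591635, 'fy': 458.50412634591635, 'cx': 316.08878259559816, 'cy': 205.0870541110815, 'k1': -0.11876029048405497, 'rvec': array([ 2.13513556, -2.19557326,  0.09623343]), 'tvec': array([0.0544712 , 0.45125596, 1.64584903])}
wrist {'fx': 337.1381988187428, 'fy': 337.1381988187428, 'cx': 316.16681146030595, 'cy': 200.39527216761994, 'k1': 0.0015150208977747714, 'hand_eye': array([[ 9.99999571e-01, -8.48711264e-04,  3.70717715e-04,
         9.14636569e-05],
       [ 7.12368425e-04,  9.60661496e-01,  2.77721051e-01,
        -7.05608971e-02],
       [-5.91839220e-04, -2.77720668e-01,  9.60661689e-01,
        -1.42547687e-01],
       [ 0.00000000e+00,  0.00000000e+00,  0.00000000e+00,
         1.00000000e+00]])}
```

View pics/s0.png

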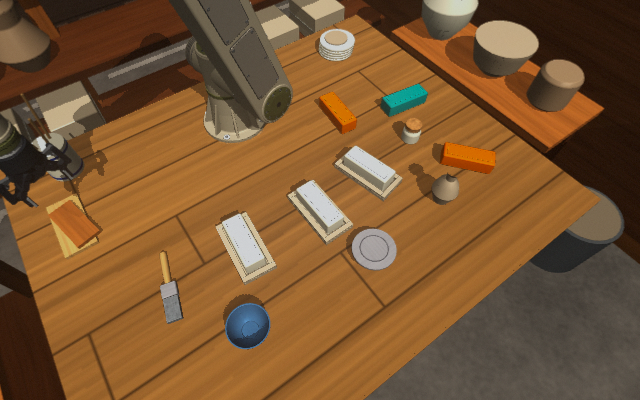

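View pics/t0.png

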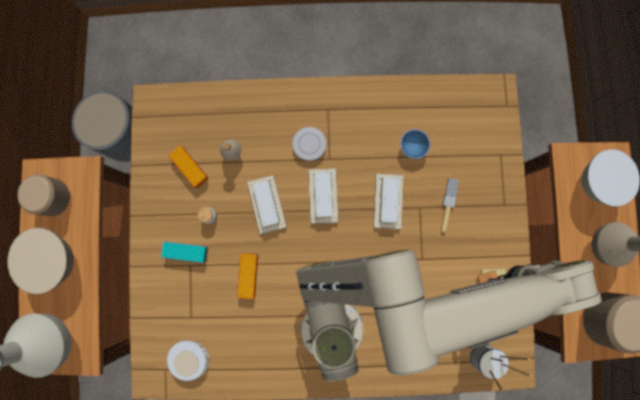

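The candidates are as follows. In the top picture, the white castings lie in moulds at (266,205) left, (323,195) middle and (389,201) right. The look-alikes are orange (188,166), orange (247,276) and turquoise (185,253), which I'm excluding by colour. The wheel is at (309,143), the bowl at (415,145), the vase at (231,150), the brush at (450,205) and the jar at (207,215).

```bash
cat > geo.py <<'E'
import numpy as np, cv2
from workcell import env
from scipy.spatial.transform import Rotation as R
def rays(name,px,Twc=None):
    c=env.calibration(name); px=np.atleast_2d(np.float64(px))
    K=np.array([[c['fx'],0,c['cx']],[0,c['fy'],c['cy']],[0,0,1]])
    u=cv2.undistortPoints(px.reshape(-1,1,2),K,np.array([c['k1'],0,0,0,0.])).reshape(-1,2)
    d=np.c_[u,np.ones(len(u))]
    if 'rvec' in c:
        Rm=cv2.Rodrigues(c['rvec'])[0]; return -Rm.T@c['tvec'], d@Rm
    q,p=Twc; Rt=R.from_quat(np.roll(q,-1)).as_matrix(); H=c['hand_eye']
    return Rt@H[:3,3]+p, d@(Rt@H[:3,:3]).T
def plane(name,px,z,T=None):
    o,d=rays(name,px,T); return o+d*((z-o[2])/d[:,2])[:,None]
E
python3 - <<'E'
from geo import *
for n,f in(('top','t0'),('scene','s0')):
    im=cv2.imread(f'pics/{f}.png'); 
    hsv=cv2.cvtColor(im,cv2.COLOR_BGR2HSV)
    roi=(slice(160,240),slice(240,410)) if n=='top' else (slice(135,290),slice(205,410))
    cv2.imwrite(f'pics/c_{n}.png',cv2.resize(im[roi],None,fx=4 if n=='top' else 3.5,fy=4 if n=='top' else 3.5,interpolation=cv2.INTER_NEAREST))
    for y,x in ([(205,266),(195,323),(201,389),(205,277),(195,335),(143,309)] if n=='top' else [(170,370),(205,320),(243,243),(246,375)]): print(n,x,y,hsv[y,x])
E
```

```text
top 266 205 [108  15 205]
top 323 195 [108  15 205]
top 389 201 [106  16 206]
top 277 205 [ 23  31 188]
top 335 195 [ 22  31 190]
top 309 143 [108   7 177]
scene 370 170 [108   6 212]
scene 320 205 [110   4 211]
scene 243 243 [105   7 212]
scene 375 246 [ 10  13 171]
```

View pics/c_top.png

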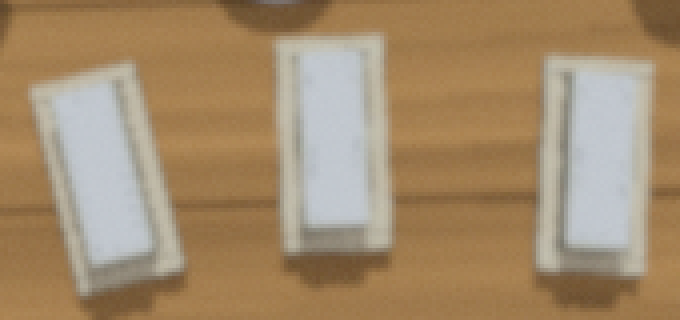

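View pics/c_scene.png

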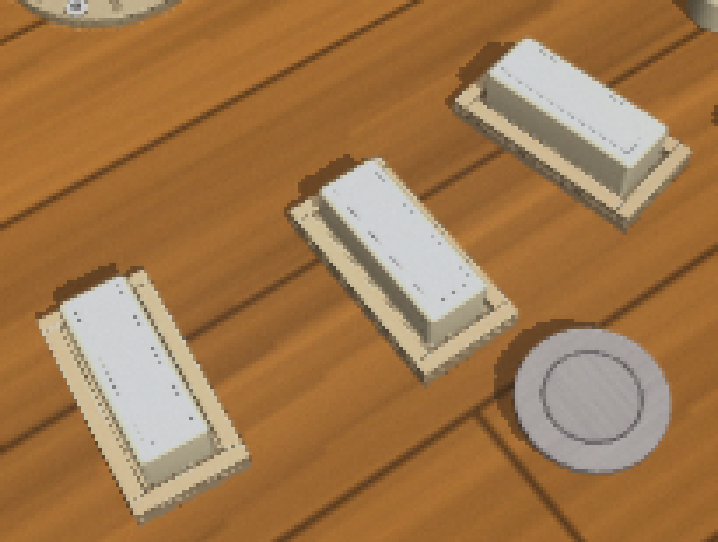

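The crops show three white castings, each in a beige mould, with the dotted tops as the white faces. The choice of these over the orange and turquoise blocks holds.

```bash
python3 - <<'E'
from geo import *
def best(m,p):
    n,l=cv2.connectedComponents(m); return (l==l[p[1],p[0]]).astype(np.uint8)
S={'top':('t0',{'L':(266,205),'M':(323,195),'R':(389,201)}),'scene':('s0',{'L':(370,170),'M':(320,205),'R':(243,243)})}
for n,(f,P) in S.items():
    im=cv2.imread(f'pics/{f}.png').astype(int); B,G,Rd=im[...,0],im[...,1],im[...,2]
    white=((B>=Rd-6)&(Rd>165)).astype(np.uint8)
    white=cv2.morphologyEx(white,cv2.MORPH_CLOSE,np.ones((3,3)))
    mould=((Rd-B<75)&(Rd>135)).astype(np.uint8)
    for k,p in P.items():
        for m,z,t in((white,.062,'case'),(mould,.022,'mould')):
            c=best(m,p); pts=cv2.findContours(c,cv2.RETR_EXTERNAL,cv2.CHAIN_APPROX_NONE)[0][0].reshape(-1,2)
            w=plane(n,pts,z)[:,:2]; r=cv2.minAreaRect((w*1000).astype(np.float32)); 
            b=cv2.boxPoints(r); e0=b[1]-b[0]; e1=b[2]-b[1]; e=e0 if np.hypot(*e0)>np.hypot(*e1) else e1
            a=np.degrees(np.arctan2(e[1],e[0])); a=(a+90)%180-90
            ca=plane(n,[pts[:,0].mean()*0+cv2.moments(c,True)['m10']/c.sum(),cv2.moments(c,True)['m01']/c.sum()],z)[0]
            print(n,k,t,np.round(r[0],1),np.round(r[1],1),round(a,2),'centroid',np.round(ca*1000,1))
    # wheel
    p=(309,143) if n=='top' else (375,249)
    wh=((abs(Rd-B)<25)&(Rd>110)).astype(np.uint8); wh=cv2.morphologyEx(wh,cv2.MORPH_CLOSE,np.ones((5,5))); c=best(wh,p)
    pts=cv2.findContours(c,cv2.RETR_EXTERNAL,cv2.CHAIN_APPROX_NONE)[0][0].reshape(-1,2)
    w=plane(n,pts,.032)[:,:2]; print('wheel',cv2.minEnclosingCircle((w*1000).astype(np.float32)))
E
```

```text
top L case [462.2 223.5] [156.4  58.8] 12.93 centroid [461.6 223.1  62. ]
top L mould [461.2 227.2] [207.6 124.5] 13.65 centroid [463.2 224.   22. ]
top M case [488.   15.8] [ 57.  157.9] -1.55 centroid [487.3  15.7  62. ]
top M mould [488.7  13.7] [116.9 216.2] -0.1 centroid [489.  16.  22.]
top R case [ 461.6 -221.8] [ 56.6 156.5] -4.86 centroid [ 461.2 -222.    62. ]
top R mould [ 459.4 -222.6] [116.5 210.4] -5.66 centroid [ 463.1 -221.7   22. ]
wheel ((679.507568359375, 61.549835205078125), 63.144195556640625)
scene L case [462.8 223.8] [152.9  51.1] 13.06 centroid [465.5 224.3  62. ]
scene L mould [463.4 229.3] [200.5 106.9] 13.13 centroid [464.9 233.3  22. ]
scene M case [488.4  16.2] [154.1  50.9] 1.02 centroid [491.2  15.9  62. ]
scene M mould [489.5  15.2] [206.2 102. ] 1.01 centroid [493.5  18.9  22. ]
scene R case [ 462.2 -221.8] [ 50.2 154.2] -4.88 centroid [ 465.7 -222.2   62. ]
scene R mould [ 461.3 -221.1] [ 97.5 205.1] -4.97 centroid [ 465.5 -222.6   22. ]
wheel ((681.2545776367188, 61.23173141479492), 61.62099838256836)
```

```bash
cat > goto.py <<'E'
from geo import *
import sys
def plan(x,y,z,head,pitch=0,pos=None,s=None):
    """head deg of casting x axis; tool x = -casting y, tool y=-casting x, z down"""
    s=s or env.get_state(); q=s['orientation']; Rc=R.from_quat(np.roll(q,-1))
    h=np.radians(head); X=np.array([np.sin(h),-np.cos(h),0]); Z=np.array([0,0,-1.]); Y=np.cross(Z,X)
    Rt=R.from_matrix(np.c_[X,Y,Z])
    rv=(Rc.inv()*Rt).as_rotvec(degrees=True)
    d=np.array([x,y,z])-s['tcp_pos']
    print('t',round(s['clock'],2),'tcp',np.round(s['tcp_pos']*1000,1),'gap',round(s['finger_gap']*1000,1))
    print('turn rows total',np.round(rv/8,3),'shift after turn (x.05)',np.round(Rt.inv().apply(d)/.05,3),'shift in current axes',np.round(Rc.inv().apply(d)/.05,3))
if __name__=='__main__': plan(*map(float,sys.argv[1:]))
E
python3 goto.py .462 -.222 .15 -4.9
```

```text
t 0.1 tcp [ 189.4 -542.4  230.5] gap 85.5
turn rows total [1.000e-03 1.200e-02 3.017e+00] shift after turn (x.05) [-6.851 -4.885  1.61 ] shift in current axes [-4.251 -7.259  1.618]
```

```bash
python3 -m inch '[[0,0,1,0,0,0,0],[0,0,1,0,0,0,0],[0,0,1,0,0,0,0],[0,0,0,-0.76,-0.54,0,0],[0,0,0,-0.76,-0.54,0,0],[0,0,0,-0.76,-0.54,0.2,0],[0,0,0,-0.76,-0.54,0.2,0],[0,0,0,-0.76,-0.54,0.2,0],[0,0,0,-0.76,-0.54,0.2,0],[0,0,0,-0.76,-0.54,0.3,0],[0,0,0,-0.76,-0.54,0.3,0],[0,0,0,-0.76,-0.54,0.2,0]]'; python3 goto.py .462 -.222 .15 -4.9; python3 - <<'E'
from look import *
snap('wrist','w1');print(env.get_state()['clock'])
E
```

```text
clock: 1.3
tcp_pos: [0.4604, -0.2202, 0.1501]
orientation: [-0.0, -0.677, 0.736, 0.001]
wrist_force: [0.4, -0.3, 0.4]
finger_gap: 0.0855
t 1.3 tcp [ 460.4 -220.2  150.1] gap 85.5
turn rows total [0.009 0.004 0.017] shift after turn (x.05) [ 0.033 -0.035  0.001] shift in current axes [ 0.033 -0.035  0.001]
1.35
```

View pics/w1.png

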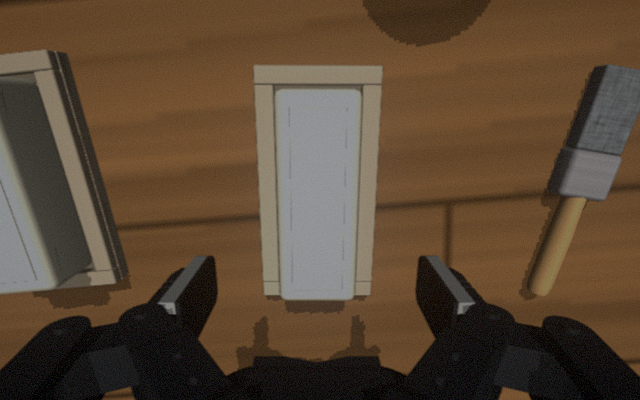

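The wrist view shows the right casting straight ahead, its top at columns 274–362 and rows 87–300, with the brush at (590,190) well clear.

```bash
cat > wr.py <<'E'
from geo import *
import sys
def wrist(f,seed,s,z=.062):
    im=cv2.imread(f'pics/{f}.png').astype(int); B,Rd=im[...,0],im[...,2]
    m=((B>=Rd-3)&(Rd>90)).astype(np.uint8); m=cv2.morphologyEx(m,cv2.MORPH_CLOSE,np.ones((5,5)))
    n,l=cv2.connectedComponents(m); c=(l==l[seed[1],seed[0]]).astype(np.uint8)
    pts=cv2.findContours(c,cv2.RETR_EXTERNAL,cv2.CHAIN_APPROX_NONE)[0][0].reshape(-1,2)
    w=plane('wrist',pts,z,(s['orientation'],s['tcp_pos']))[:,:2]
    r=cv2.minAreaRect((w*1000).astype(np.float32)); b=cv2.boxPoints(r)
    e0,e1=b[1]-b[0],b[2]-b[1]; e=e0 if np.hypot(*e0)>np.hypot(*e1) else e1
    print(f,np.round(r[0],1),np.round(r[1],1),'head',round((np.degrees(np.arctan2(e[1],e[0]))+90)%180-90,2))
E
python3 -c "
from wr import *
wrist('w1',(318,200),env.get_state())
p=plane('wrist',[(274,87),(362,87),(281,299),(355,300)],.062,(env.get_state()['orientation'],env.get_state()['tcp_pos']));print(p.round(4))"
python3 goto.py .462 -.222 .026 -4.9
```

```text
w1 [ 465.6 -215.4] [ 50.9 151.7] head -4.84
[[ 0.5457 -0.1936  0.062 ]
 [ 0.5413 -0.2502  0.062 ]
 [ 0.3906 -0.1815  0.062 ]
 [ 0.3854 -0.2385  0.062 ]]
t 1.35 tcp [ 463.3 -214.8  148.7] gap 85.3
turn rows total [0.003 0.038 0.06 ] shift after turn (x.05) [0.147 0.014 2.455] shift in current axes [0.16  0.014 2.454]
```

```bash
python3 -m inch '[[0,0,0,0,0,0,0],[0,0,0,0,0,0,0],[0,0,0,0,0,0,0]]'; python3 goto.py .462 -.2215 .026 -4.9
```

```text
clock: 1.65
tcp_pos: [0.4595, -0.2233, 0.1515]
orientation: [-0.0, -0.677, 0.736, -0.0]
wrist_force: [-0.1, -0.7, 0.2]
finger_gap: 0.0852
t 1.65 tcp [ 459.5 -223.3  151.5] gap 85.2
turn rows total [-0.001 -0.004  0.006] shift after turn (x.05) [-0.041 -0.046  2.511] shift in current axes [-0.042 -0.046  2.511]
```

```bash
python3 -m inch '[[0,0,0,0,0,0.4,0],[0,0,0,0,0,0.6,0],[0,0,0,0,0,0.6,0],[0,0,0,0,0,0.4,0],[0,0,0,0,0,0.3,0],[0,0,0,0,0,0.18,0],[0,0,0,0,0,0,0]]' 70; python3 - <<'E'
from look import *
snap('scene','s1')
from workcell import env
for i in range(3): s=env.get_state();print(s['clock'],s['tcp_pos'],s['wrist_force'])
import cv2
im=cv2.imread('pics/s1.png')[150:300,150:350];cv2.imwrite('pics/s1c.png',cv2.resize(im,None,fx=3,fy=3))
E
```

```text
clock: 2.35
tcp_pos: [0.4588, -0.223, 0.0265]
orientation: [-0.0, -0.676, 0.737, 0.001]
wrist_force: [0.3, -0.4, -0.0]
finger_gap: 0.0855
2.4 [ 0.45951329 -0.22314258  0.02739038] [-0.77383641 -0.06228364 -0.41796588]
2.4 [ 0.45951329 -0.22314258  0.02739038] [-0.77383641 -0.06228364 -0.41796588]
2.4 [ 0.45951329 -0.22314258  0.02739038] [-0.77383641 -0.06228364 -0.41796588]
```

View pics/s1c.png

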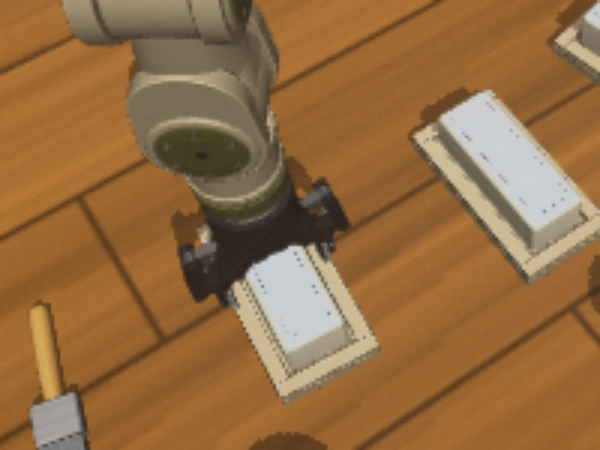

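The fingers straddle the right casting (crop around (290,310)). Next I close the gripper.

```bash
python3 -m inch '[[0,0,0,0,-0.04,0,0.2],[0,0,0,0,0,0,0.4],[0,0,0,0,0,0,1],[0,0,0,0,0,0,1],[0,0,0,0,0,0,1],[0,0,0,0,0,0,1]]' 70; python3 goto.py .462 -.2215 .026 -4.9
```

```text
clock: 3.0
tcp_pos: [0.4632, -0.2229, 0.0288]
orientation: [0.001, -0.677, 0.736, -0.001]
wrist_force: [-0.1, 0.6, 5.4]
finger_gap: 0.059
t 3.0 tcp [ 463.2 -222.9   28.8] gap 59.0
turn rows total [-0.02  -0.007  0.019] shift after turn (x.05) [-0.026  0.027  0.056] shift in current axes [-0.026  0.027  0.056]
```

```bash
cat > mom.py <<'E'
from geo import *
import sys
s=env.get_state(); Rt=R.from_quat(np.roll(s['orientation'],-1))
print('t',round(s['clock'],2),'tcp',s['tcp_pos'].round(4),'F',s['wrist_force'].round(2),'M tool',Rt.inv().apply(s['ft_torque']).round(4),'gap',round(s['finger_gap'],4),'tilt deg',np.degrees(np.arcsin(-Rt.as_matrix()[2,1])).round(1))
E
python3 -m inch '[[0,0,0,0,0,-0.1,1],[0,0,0,0,0,-0.2,1],[0,0,0,0,0,-0.4,1],[0,0,0,0,0,-0.5,1],[0,0,0,0,0,-0.5,1],[0,0,0,0,0,-0.4,1],[0,0,0,0,0,-0.2,1],[0,0,0,0,0,0,1],[0,0,0,0,0,0,1],[0,0,0,0,0,0,1]]' 70; python3 mom.py
python3 -m inch '[[0.5,0,0,0,0,0,1],[1,0,0,0,0,0,1],[0.5,0,0,0,0,0,1],[0,0,0,0,0,0,1],[0,0,0,0,0,0,1],[0,0,0,0,0,0,1],[0,0,0,0,0,0,1],[0,0,0,0,0,0,1],[0,0,0,0,0,0,1]]'; python3 mom.py; python3 -m inch '[[0,0,0,0,0,0,1]]' >/dev/null;python3 mom.py
python3 -m inch '[[-1,0,0,0,0,0,1],[-1,0,0,0,0,0,1],[-1,0,0,0,0,0,1],[-1,0,0,0,0,0,1],[0,0,0,0,0,0,1],[0,0,0,0,0,0,1],[0,0,0,0,0,0,1],[0,0,0,0,0,0,1],[0,0,0,0,0,0,1],[0,0,0,0,0,0,1]]'; python3 mom.py; python3 -m inch '[[0,0,0,0,0,0,1]]' >/dev/null;python3 mom.py
```

```text
clock: 4.0
tcp_pos: [0.4612, -0.2219, 0.141]
orientation: [-0.0, -0.677, 0.736, 0.001]
wrist_force: [-0.4, 0.3, -3.5]
finger_gap: 0.0591
t 4.0 tcp [ 0.4612 -0.2219  0.141 ] F [-0.37  0.25 -3.47] M tool [-0.006   0.0134  0.0101] gap 0.0591 tilt deg -0.1
clock: 4.9
tcp_pos: [0.4624, -0.2225, 0.1422]
orientation: [0.094, -0.671, 0.729, -0.102]
wrist_force: [-0.4, -0.4, -3.5]
finger_gap: 0.0587
t 4.9 tcp [ 0.4624 -0.2225  0.1422] F [-0.43 -0.38 -3.51] M tool [-0.4245  0.0077  0.0141] gap 0.0587 tilt deg 16.0
t 5.0 tcp [ 0.4622 -0.2224  0.1422] F [ 0.38  0.19 -3.84] M tool [-0.4198  0.0518 -0.0555] gap 0.0589 tilt deg 16.0
clock: 6.0
tcp_pos: [0.4617, -0.2226, 0.1438]
orientation: [-0.094, -0.67, 0.729, 0.101]
wrist_force: [-0.0, 0.1, -3.8]
finger_gap: 0.059
t 6.0 tcp [ 0.4617 -0.2226  0.1438] F [-0.04  0.06 -3.83] M tool [ 0.4339 -0.017  -0.0518] gap 0.059 tilt deg -15.8
t 6.1 tcp [ 0.4619 -0.2226  0.1433] F [-0.85  0.06 -4.08] M tool [0.4873 0.022  0.0335] gap 0.0588 tilt deg -15.9
```

```bash

python3 -m inch '[[0.8,0,0,0,0,0,1],[0.8,0,0,0,0,0,1],[0,0,0,0,0,0,1],[0,0,0,0,0,0,1],[0,0,0,0,0,0,1]]' >/dev/null; python3 mom.py; for i in 1 2 3; do python3 -m inch '[[0,0,0,0,0,0,1]]' >/dev/null;python3 mom.py; done
python3 -m inch '[[1,0,0,0,0,0,1],[1,0,0,0,0,0,1],[0,0,0,0,0,0,1],[0,0,0,0,0,0,1],[0,0,0,0,0,0,1],[0,0,0,0,0,0,1],[0,0,0,0,0,0,1],[0,0,0,0,0,0,1],[-0.6,0,0,0,0,0,1],[-0.6,0,0,0,0,0,1],[0,0,0,0,0,0,1],[0,0,0,0,0,0,1]]'>/dev/null; python3 mom.py; for i in 1 2 3; do python3 -m inch '[[0,0,0,0,0,0,1]]' >/dev/null;python3 mom.py; done
```

```text
t 6.6 tcp [ 0.4631 -0.2231  0.143 ] F [ 0.45  0.26 -4.06] M tool [0.1007 0.0335 0.0218] gap 0.0588 tilt deg -3.2
t 6.7 tcp [ 0.4633 -0.223   0.1425] F [-0.38  0.12 -3.4 ] M tool [ 0.0847  0.0061 -0.0417] gap 0.0587 tilt deg -3.2
t 6.8 tcp [ 0.4629 -0.2228  0.1421] F [-0.1  -0.04 -3.72] M tool [ 0.073  -0.0091 -0.0318] gap 0.0591 tilt deg -3.2
t 6.9 tcp [ 0.4625 -0.2226  0.142 ] F [-0.23  0.31 -4.25] M tool [0.0952 0.0042 0.0596] gap 0.0587 tilt deg -3.2
t 8.1 tcp [ 0.4627 -0.2224  0.1419] F [-1.16 -0.05 -4.22] M tool [-0.077   0.0082  0.0413] gap 0.059 tilt deg 3.3
t 8.2 tcp [ 0.4616 -0.2221  0.1419] F [ 0.73 -0.1  -4.31] M tool [-0.0759  0.0439 -0.0196] gap 0.059 tilt deg 3.2
t 8.3 tcp [ 0.4614 -0.2222  0.1422] F [-0.58  0.1  -4.24] M tool [-0.1128 -0.0159  0.0064] gap 0.0591 tilt deg 3.2
t 8.4 tcp [ 0.4615 -0.2223  0.1424] F [-1.14 -0.58 -3.87] M tool [-0.0488  0.0281 -0.0031] gap 0.0592 tilt deg 3.2
```

At ±3.2° the moment is ∓0.08 N m, in line with ∓0.44 at 16°. That is purely linear with no 0.085 ball term, so the right casting is silent. I'll lay it back.

```bash

python3 -m inch '[[-0.4,0,0,0,0,0.2,1],[0,0,0,0,0,0.5,1],[0,0,0,0,0,0.5,1],[0,0,0,0,0,0.4,1],[0,0,0,0,0,0.3,1],[0,0,0,0,0,0.2,1],[0,0,0,0,0,0.1,1],[0,0,0,0,0,0.08,1],[0,0,0,0,0,0,1],[0,0,0,0,0,0,1]]'; python3 mom.py
```

```text
clock: 9.4
tcp_pos: [0.4632, -0.2229, 0.029]
orientation: [0.0, -0.677, 0.736, -0.001]
wrist_force: [-0.8, 1.0, -3.6]
finger_gap: 0.0591
t 9.4 tcp [ 0.4632 -0.2229  0.029 ] F [-0.79  0.99 -3.61] M tool [ 0.0374 -0.0161  0.0187] gap 0.0591 tilt deg 0.1
```

```bash

python3 -m inch '[[0,0,0,0,0,0.03,1],[0,0,0,0,0,0.02,1],[0,0,0,0,0,0,1]]'; python3 mom.py
```

```text
clock: 9.7
tcp_pos: [0.4632, -0.223, 0.0288]
orientation: [0.0, -0.677, 0.736, -0.001]
wrist_force: [-6.1, 3.2, 19.5]
finger_gap: 0.0589
t 9.7 tcp [ 0.4632 -0.223   0.0288] F [-6.11  3.22 19.53] M tool [-1.2844 -0.9837 -0.1016] gap 0.0589 tilt deg 0.1
```

```bash

python3 -m inch '[[0,0,0,0,0,-0.04,1],[0,0,0,0,0,0,0.5],[0,0,0,0,0,0,0],[0,0,0,0,0,0,0],[0,0,0,0,0,0,0],[0,0,0,0,0,0,0]]'; python3 mom.py
python3 -m inch '[[0,0,0,0,0,-0.2,0],[0,0,0,0,0,-0.4,0],[0,0,0,0,0,-0.5,0],[0,0,0,0,0,-0.5,0],[0,0,0,0,0,-0.5,0],[0,0,0,0,0,-0.3,0],[0,0,0,0,0,0,0],[0,0,0,0,0,0,0]]'; python3 goto.py .4885 .016 .15 1
python3 - <<'E'
from look import *
from workcell import env
s=env.get_state()
snap('wrist','w2')
from wr import wrist
wrist('w2',(318,200),s)
E
```

```text
clock: 10.3
tcp_pos: [0.4626, -0.2225, 0.0277]
orientation: [-0.0, -0.677, 0.736, 0.0]
wrist_force: [0.1, 0.5, 0.9]
finger_gap: 0.0855
t 10.3 tcp [ 0.4626 -0.2225  0.0277] F [0.15 0.48 0.9 ] M tool [ 0.0062 -0.0502  0.007 ] gap 0.0855 tilt deg -0.0
clock: 11.1
tcp_pos: [0.4627, -0.2225, 0.148]
orientation: [0.0, -0.677, 0.736, -0.0]
wrist_force: [0.3, 0.2, -0.3]
finger_gap: 0.0851
t 11.1 tcp [ 462.7 -222.5  148. ] gap 85.1
turn rows total [-0.005 -0.004 -0.72 ] shift after turn (x.05) [-4.761 -0.6   -0.04 ] shift in current axes [-4.797 -0.119 -0.042]
w2 [ 461.9 -223.1] [ 51.2 152.9] head -5.03
```

View pics/w2.png

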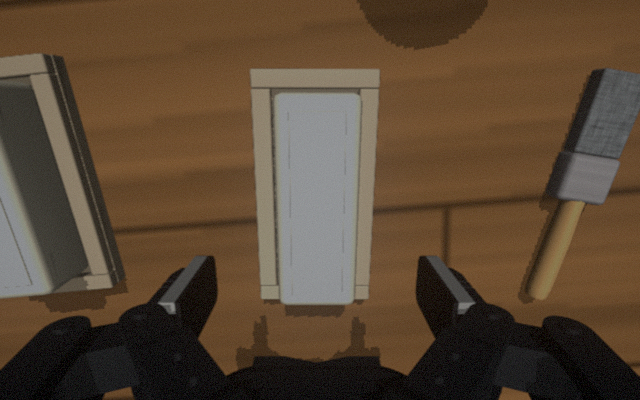

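The right casting lies flat in its mould again, columns 273–361 and rows 92–304, with an even margin. On to the middle one.

```bash

python3 -m inch '[[0,0,-0.72,0,0,0,0],[0,0,0,-0.4,-0.06,0,0],[0,0,0,-0.8,-0.1,0,0],[0,0,0,-0.9,-0.1,0,0],[0,0,0,-0.9,-0.1,0,0],[0,0,0,-0.8,-0.1,0,0],[0,0,0,-0.6,-0.1,0,0],[0,0,0,-0.36,-0.04,0,0],[0,0,0,0,0,0,0],[0,0,0,0,0,0,0],[0,0,0,0,0,0,0]]'; 
python3 - <<'E'
from look import *
from workcell import env
s=env.get_state()
snap('wrist','w3')
from wr import wrist
wrist('w3',(318,200),s)
E
python3 goto.py .4885 .016 .026 1
```

```text
clock: 12.25
tcp_pos: [0.488, 0.0153, 0.1472]
orientation: [0.001, 0.713, -0.701, -0.0]
wrist_force: [0.3, -0.9, 0.1]
finger_gap: 0.0857
w3 [488.3  17.1] [152.6  51.2] head 0.81
t 12.3 tcp [488.1  15.1 147.3] gap 85.8
turn rows total [ 0.006 -0.001 -0.01 ] shift after turn (x.05) [-0.018 -0.008  2.427] shift in current axes [-0.019 -0.01   2.427]
```

View pics/w3.png

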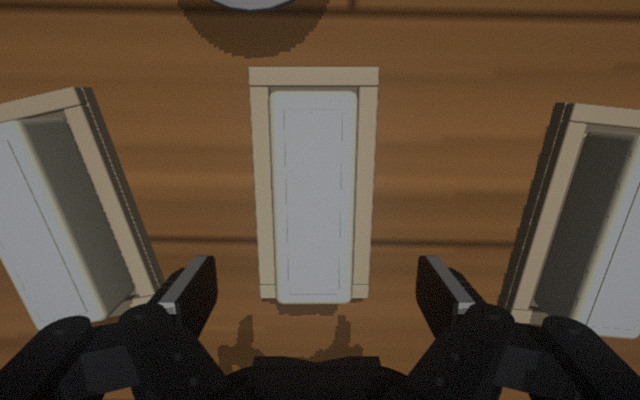

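The middle casting is centred and aligned, at columns 270–357 and rows 90–303. Down, grip, lift, then the same tilt test.

```bash

python3 -m inch '[[0,0,0,-0.03,0,0.4,0],[0,0,0,0,0,0.6,0],[0,0,0,0,0,0.6,0],[0,0,0,0,0,0.4,0],[0,0,0,0,0,0.25,0],[0,0,0,0,0,0.15,0],[0,0,0,0,0,0,0.3],[0,0,0,0,0,0,1],[0,0,0,0,0,0,1],[0,0,0,0,0,0,1],[0,0,0,0,0,0,1]]' 70; python3 mom.py
python3 -m inch '[[0,0,0,0,0,-0.1,1],[0,0,0,0,0,-0.2,1],[0,0,0,0,0,-0.4,1],[0,0,0,0,0,-0.5,1],[0,0,0,0,0,-0.5,1],[0,0,0,0,0,-0.4,1],[0,0,0,0,0,-0.2,1],[0,0,0,0,0,0,1],[0,0,0,0,0,0,1]]'; python3 mom.py
```

```text
clock: 13.4
tcp_pos: [0.489, 0.0172, 0.0286]
orientation: [-0.0, 0.713, -0.701, 0.001]
wrist_force: [-0.6, -1.9, 3.3]
finger_gap: 0.0589
t 13.4 tcp [0.489  0.0172 0.0286] F [-0.57 -1.87  3.3 ] M tool [-0.1485 -0.0047  0.1127] gap 0.0589 tilt deg 0.1
clock: 14.3
tcp_pos: [0.4879, 0.0176, 0.1422]
orientation: [0.0, 0.713, -0.701, -0.0]
wrist_force: [-1.0, -0.2, -3.9]
finger_gap: 0.0588
t 14.3 tcp [0.4879 0.0176 0.1422] F [-0.97 -0.16 -3.86] M tool [-0.0685 -0.0336  0.0373] gap 0.0588 tilt deg -0.0
```

```bash

python3 -m inch '[[-0.5,0,0,0,0,0,1],[-1,0,0,0,0,0,1],[-0.5,0,0,0,0,0,1],[0,0,0,0,0,0,1],[0,0,0,0,0,0,1],[0,0,0,0,0,0,1],[0,0,0,0,0,0,1],[0,0,0,0,0,0,1],[0,0,0,0,0,0,1]]'>/dev/null; python3 mom.py; python3 -m inch '[[0,0,0,0,0,0,1]]' >/dev/null;python3 mom.py
python3 -m inch '[[0.8,0,0,0,0,0,1],[0.8,0,0,0,0,0,1],[0,0,0,0,0,0,1],[0,0,0,0,0,0,1],[0,0,0,0,0,0,1]]' >/dev/null; python3 mom.py; for i in 1 2 3; do python3 -m inch '[[0,0,0,0,0,0,1]]' >/dev/null;python3 mom.py; done
python3 -m inch '[[1,0,0,0,0,0,1],[1,0,0,0,0,0,1],[0.4,0,0,0,0,0,1],[0,0,0,0,0,0,1],[0,0,0,0,0,0,1],[0,0,0,0,0,0,1],[0,0,0,0,0,0,1],[0,0,0,0,0,0,1],[0,0,0,0,0,0,1],[0,0,0,0,0,0,1]]'>/dev/null; python3 mom.py; python3 -m inch '[[-0.8,0,0,0,0,0,1],[-0.8,0,0,0,0,0,1],[0,0,0,0,0,0,1],[0,0,0,0,0,0,1],[0,0,0,0,0,0,1]]' >/dev/null; python3 mom.py; for i in 1 2 3; do python3 -m inch '[[0,0,0,0,0,0,1]]' >/dev/null;python3 mom.py; done
```

```text
t 15.2 tcp [0.4882 0.0175 0.1434] F [-0.63 -0.11 -3.54] M tool [ 5.215e-01 -2.170e-02 -2.000e-04] gap 0.0591 tilt deg -15.9
t 15.3 tcp [0.4883 0.0175 0.1432] F [-0.28 -0.26 -4.53] M tool [ 0.51   -0.0164 -0.0193] gap 0.0589 tilt deg -15.9
t 15.8 tcp [0.4898 0.0172 0.1435] F [ 0.13 -0.03 -3.48] M tool [ 0.0565 -0.0149 -0.0406] gap 0.0589 tilt deg -3.2
t 15.9 tcp [0.49   0.0173 0.1431] F [ 0.3  -0.25 -4.5 ] M tool [0.0855 0.0125 0.041 ] gap 0.0594 tilt deg -3.2
t 16.0 tcp [0.4895 0.0173 0.1427] F [-0.2  -0.21 -3.93] M tool [0.0942 0.0161 0.0206] gap 0.0588 tilt deg -3.2
t 16.1 tcp [0.489  0.0174 0.1425] F [ 0.04  0.71 -4.61] M tool [ 0.0923 -0.0104 -0.0479] gap 0.0591 tilt deg -3.2
t 17.1 tcp [0.4885 0.0175 0.1426] F [ 0.06 -0.27 -4.18] M tool [-0.4577 -0.0337 -0.0279] gap 0.0588 tilt deg 16.0
t 17.6 tcp [0.4877 0.0176 0.1425] F [-0.42  0.13 -3.58] M tool [-0.1122  0.0721 -0.0237] gap 0.0589 tilt deg 3.3
t 17.7 tcp [0.4874 0.0176 0.1429] F [-0.32  0.48 -2.99] M tool [-0.0795 -0.0488 -0.0355] gap 0.0591 tilt deg 3.3
t 17.8 tcp [0.4877 0.0176 0.1432] F [ 0.26 -0.26 -4.13] M tool [-0.0778 -0.0025 -0.0293] gap 0.059 tilt deg 3.3
t 17.9 tcp [0.488  0.0175 0.1432] F [-0.07 -0.53 -2.28] M tool [-0.0916  0.0527 -0.0113] gap 0.0593 tilt deg 3.3
```

The middle casting gives the same purely linear moments (∓0.09 at 3.2°, ∓0.46–0.51 at 16°), so it is silent too. I'll lay it back.

```bash

python3 -m inch '[[-0.4,0,0,0,0,0.2,1],[0,0,0,0,0,0.5,1],[0,0,0,0,0,0.5,1],[0,0,0,0,0,0.4,1],[0,0,0,0,0,0.3,1],[0,0,0,0,0,0.2,1],[0,0,0,0,0,0.1,1],[0,0,0,0,0,0.08,1],[0,0,0,0,0,0.03,1],[0,0,0,0,0,0,1],[0,0,0,0,0,0,1]]'; python3 mom.py
```

```text
clock: 19.0
tcp_pos: [0.4894, 0.0174, 0.0286]
orientation: [-0.0, 0.713, -0.701, 0.001]
wrist_force: [-3.3, -0.6, 6.0]
finger_gap: 0.0593
t 19.0 tcp [0.4894 0.0174 0.0286] F [-3.28 -0.63  5.99] M tool [-0.7956 -0.2162  0.0094] gap 0.0593 tilt deg 0.1
```

On the floor (+6 N contact). Release and back off.

```bash

python3 -m inch '[[0,0,0,0,0,-0.02,1],[0,0,0,0,0,0,0.5],[0,0,0,0,0,0,0],[0,0,0,0,0,0,0],[0,0,0,0,0,0,0],[0,0,0,0,0,0,0]]' >/dev/null; python3 mom.py
python3 -m inch '[[0,0,0,0,0,-0.2,0],[0,0,0,0,0,-0.4,0],[0,0,0,0,0,-0.5,0],[0,0,0,0,0,-0.5,0],[0,0,0,0,0,-0.5,0],[0,0,0,0,0,-0.3,0],[0,0,0,0,0,0,0],[0,0,0,0,0,0,0]]' >/dev/null; python3 goto.py .4625 .2238 .15 13
python3 - <<'E'
from look import *
from workcell import env
s=env.get_state()
snap('wrist','w4')
from wr import wrist
wrist('w4',(318,200),s)
E
```

```text
t 19.6 tcp [0.4892 0.0175 0.0284] F [-0.81 -0.01 -0.5 ] M tool [ 0.0369 -0.0928 -0.0343] gap 0.0856 tilt deg 0.0
t 20.4 tcp [489.1  17.5 148.6] gap 85.2
turn rows total [-0.006 -0.002 -1.5  ] shift after turn (x.05) [-4.14  -0.41  -0.029] shift in current axes [-4.135  0.459 -0.03 ]
w4 [489.7  17. ] [152.6  51.3] head 0.8
```

View pics/w4.png

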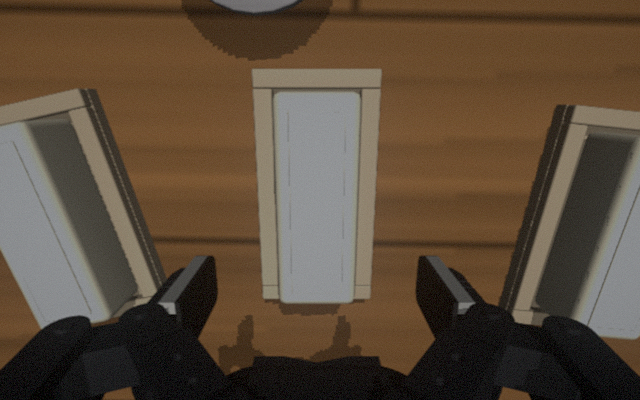

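The middle casting is back in its cavity (columns 273–361, rows 90–303). Now the left one.

```bash

python3 -m inch '[[0,0,-0.75,0,0,0,0],[0,0,-0.75,0,0,0,0],[0,0,0,-0.4,-0.05,0,0],[0,0,0,-0.8,-0.08,0,0],[0,0,0,-0.8,-0.08,0,0],[0,0,0,-0.8,-0.08,0,0],[0,0,0,-0.8,-0.07,0,0],[0,0,0,-0.54,-0.05,0,0],[0,0,0,0,0,0,0],[0,0,0,0,0,0,0],[0,0,0,0,0,0,0]]'>/dev/null; 
python3 - <<'E'
from look import *
from workcell import env
s=env.get_state()
snap('wrist','w5')
from wr import wrist
wrist('w5',(318,200),s)
E
python3 goto.py .4625 .2238 .026 13
```

```text
w5 [463.2 225. ] [152.9  51.5] head 12.72
t 21.6 tcp [466.7 205.3 148.1] gap 85.3
turn rows total [0.006 0.097 0.162] shift after turn (x.05) [-3.800e-01 -2.000e-03  2.442e+00] shift in current axes [-0.347 -0.012  2.447]
```

View pics/w5.png

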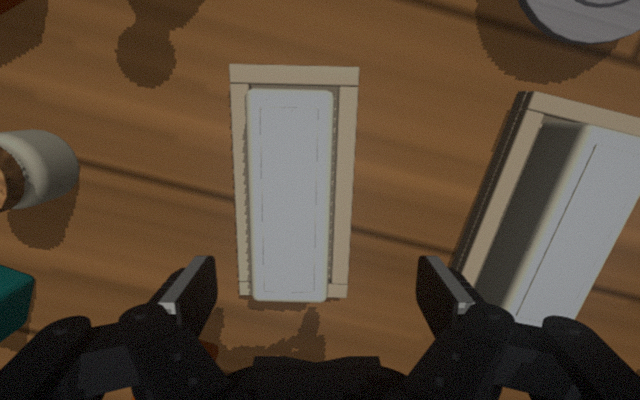

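The casting sits left of centre (columns 247–333), so the arm came up about 19 mm short. I'll re-read before correcting.

```bash
python3 -m inch '[[0,0,0,0,0,0,0],[0,0,0,0,0,0,0]]'; python3 goto.py .463 .2243 .026 12.9; python3 -c "
from workcell import env;s=env.get_state();print(s['joint_pos'],s['qvel'],s['tau'],s['wrist_force'])"
```

```text
clock: 21.8
tcp_pos: [0.4668, 0.2058, 0.1484]
orientation: [-0.004, 0.79, -0.613, -0.006]
wrist_force: [-0.2, -0.2, -0.4]
finger_gap: 0.0856
t 21.8 tcp [466.8 205.8 148.4] gap 85.6
turn rows total [0.002 0.099 0.181] shift after turn (x.05) [-0.378 -0.009  2.449] shift in current axes [-0.344 -0.019  2.454]
[ 0.24941962  0.22902498 -0.27492273  1.06690733  0.01389337  3.14064485] [ 0.00522596 -0.00080681  0.00286001  0.00082795  0.00107516 -0.0022278 ] [-2.11440632e-02 -4.14428759e+01  2.80763215e+01  3.01066480e-03
  4.53479087e-02  4.72846787e-04] [-0.23557932 -0.17616938 -0.35115646]
```

Joint 6 is at its limit (3.14), so I'll take the equivalent half-turn grasp.

```bash
python3 -m inch '[[0,0,0.9,0,0,0,0],[0,0,1,0,0,0,0],[0,0,1,0,0,0,0],[0,0,1,0,0,0,0],[0,0,1,0,0,0,0],[0,0,1,0,0,0,0],[0,0,1,0,0,0,0],[0,0,1,0,0,0,0],[0,0,1,0,0,0,0],[0,0,1,0,0,0,0],[0,0,1,0,0,0,0],[0,0,1,0,0,0,0]]' >/dev/null;  python3 -m inch '[[0,0,1,0,0,0,0],[0,0,1,0,0,0,0],[0,0,1,0,0,0,0],[0,0,1,0,0,0,0],[0,0,1,0,0,0,0],[0,0,1,0,0,0,0],[0,0,1,0,0,0,0],[0,0,1,0,0,0,0],[0,0,1,0,0,0,0],[0,0,1,0,0,0,0],[0,0,0,0,0,0,0],[0,0,0,0,0,0,0]]'>/dev/null; python3 goto.py .463 .2243 .15 192.9;python3 -c "
from workcell import env;s=env.get_state();print(s['joint_pos'],s['qvel'])"
```

```text
t 24.2 tcp [  30.2 -199.4  150.7] gap 85.4
turn rows total [ 3.489 -1.08   6.479] shift after turn (x.05) [ 6.327 10.329  0.013] shift in current axes [-4.202  9.88   5.609]
[-1.97220074  0.04231781 -0.63060546  1.38333301  0.08570767  3.14062816] [ 0.06095353  0.00276131  0.00481993 -0.00140853  0.0053807   0.00176417]
```

Joint 6 pinned at its limit and the base turned instead. I need to look at the scene before going on.

```bash
python3 - <<'E'
from look import *
snap('scene','s2');snap('top','t2')
s=env.get_state();print(s['wrist_force'],s['orientation'],s['tau'].round(1))
E
```

```text
[-0.6632451   0.90844135  0.49697477] [0.08824443 0.20082728 0.94880486 0.22726782] [ -0.8 -23.8  21.3   4.6   0.2   0. ]
```

View pics/s2.png

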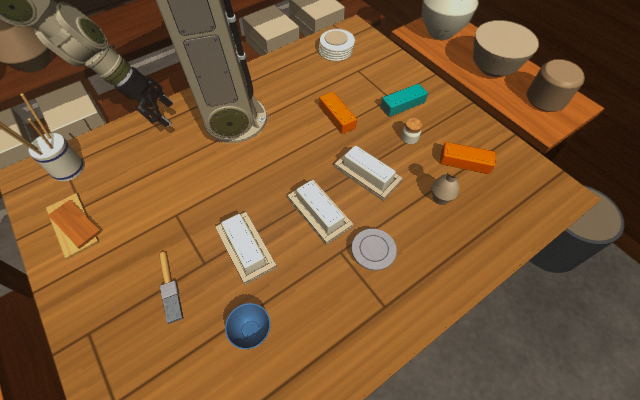

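View pics/t2.png

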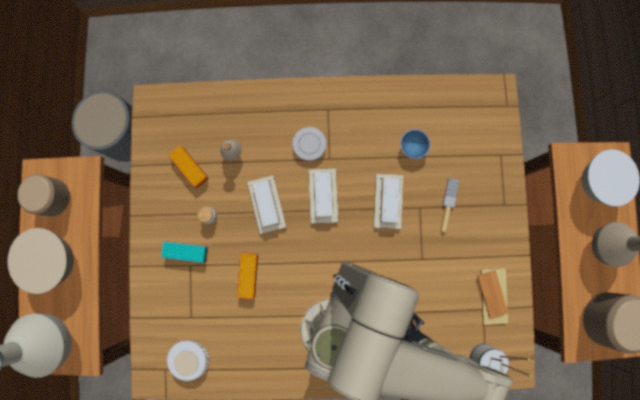

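Nothing was touched: bowl, vase, brush, jar and castings all stand where they were, so this was a free-air sweep. Joint 6 falls with negative tool-z turns, so I'll work back that way.

```bash
cat > right.py <<'E'
from geo import *
import sys
s=env.get_state(); Rt=R.from_quat(np.roll(s['orientation'],-1)); M=Rt.as_matrix()
d=Rt.inv().apply([0,0,-1]); z=np.array([0,0,1.]); a=np.cross(z,d); n=np.linalg.norm(a); ang=np.degrees(np.arctan2(n,d[2]))
print('t',round(s['clock'],2),'tcp',s['tcp_pos'].round(3),'J',s['joint_pos'].round(2),'tilt',ang.round(1),'righting units',(a/max(n,1e-9)*ang/8).round(3),'xangle',np.degrees(np.arctan2(M[1,0],M[0,0])).round(1))
if len(sys.argv)>1: print('shift cur axes',(Rt.inv().apply(np.array(list(map(float,sys.argv[1:4])))-s['tcp_pos'])/.05).round(3))
E
python3 right.py .15 -.45 .22; python3 -c "
from geo import *
print(plane('top',[(490,362),(493,295)],.08))"
```

```text
t 24.3 tcp [ 0.031 -0.199  0.151] J [-1.97  0.04 -0.63  1.38  0.09  3.14] tilt 28.2 righting units [ 3.482  0.568 -0.   ] xangle 155.0
shift cur axes [-4.367 -2.633 -2.591]
[[-0.12130536 -0.55118466  0.08      ]
 [ 0.11207705 -0.57090298  0.08      ]]
```

```bash
python3 -m inch '[[0,0,-1,0,0,0,0],[0,0,-1,0,0,0,0],[0,0,-1,0,0,0,0],[0,0,-1,0,0,0,0],[0,0,0,0,0,0,0]]' >/dev/null; python3 right.py .22 -.42 .22
```

```text
t 24.8 tcp [ 0.032 -0.199  0.151] J [-1.96  0.04 -0.63  1.38  0.09  2.58] tilt 28.2 righting units [ 2.654  2.328 -0.   ] xangle -175.3
shift cur axes [-3.652 -4.272 -2.007]
```

```bash
python3 -m inch '[[0,0,0,-0.52,-0.6,-0.29,0],[0,0,0,-0.52,-0.6,-0.29,0],[0,0,0,-0.52,-0.6,-0.29,0],[0,0,0,-0.52,-0.6,-0.29,0],[0,0,0,-0.52,-0.6,-0.29,0],[0,0,0,-0.52,-0.6,-0.29,0],[0,0,0,-0.52,-0.6,-0.29,0],[0,0,0,0,0,0,0]]' >/dev/null; python3 right.py .3 -.37 .22
```

```text
t 25.6 tcp [ 0.22  -0.421  0.222] J [-1.46  0.4   0.04  1.6   0.31  3.05] tilt 28.1 righting units [ 2.636  2.324 -0.   ] xangle -175.3
shift cur axes [-1.575  0.615  0.845]
```

Now right the tool, then turn −z.

```bash
python3 -m inch '[[0.66,0.58,0,0,0,0,0],[0.66,0.58,0,0,0,0,0],[0.66,0.58,0,0,0,0,0],[0.66,0.58,0,0,0,0,0],[0,0,-1,0,0,0,0],[0,0,-1,0,0,0,0],[0,0,-1,0,0,0,0],[0,0,-1,0,0,0,0],[0,0,-1,0,0,0,0],[0,0,-1,0,0,0,0],[0,0,-1,0,0,0,0],[0,0,-1,0,0,0,0]]' >/dev/null; python3 right.py .463 .2243 .15; python3 goto.py .463 .2243 .2 192.9
```

```text
t 26.8 tcp [ 0.177 -0.424  0.222] J [-1.38  0.09 -0.26  1.23  0.04  2.02] tilt 2.2 righting units [-0.232  0.146  0.   ] xangle -104.6
shift cur axes [-13.963  -2.208   1.789]
t 26.8 tcp [ 176.5 -424.1  221.6] gap 85.4
turn rows total [ 0.118  0.357 19.052] shift after turn (x.05) [11.361  8.48   0.433] shift in current axes [-13.983  -2.24    0.79 ]
```

```bash
python3 -m inch '[[-0.23,0.15,0,0,0,0,0],[0,0,-1,0,0,0,0],[0,0,-1,0,0,0,0],[0,0,-1,0,0,0,0],[0,0,-1,0,0,0,0],[0,0,-1,0,0,0,0],[0,0,-1,0,0,0,0],[0,0,-1,0,0,0,0],[0,0,-1,0,0,0,0],[0,0,-1,0,0,0,0],[0,0,-1,0,0,0,0],[0,0,-1,0,0,0,0]]' >/dev/null; python3 right.py .42 -.15 .2
```

```text
t 28.0 tcp [ 0.177 -0.424  0.222] J [-1.35  0.09 -0.25  1.22 -0.    0.51] tilt 0.0 righting units [ 0.003 -0.002  0.   ] xangle -16.7
shift cur axes [ 3.093 -6.648  0.43 ]
```

```bash
python3 -m inch '[[0,0,0,0.39,-0.83,0.05,0],[0,0,0,0.39,-0.83,0.05,0],[0,0,0,0.39,-0.83,0.05,0],[0,0,0,0.39,-0.83,0.05,0],[0,0,0,0.39,-0.83,0.05,0],[0,0,0,0.39,-0.83,0.05,0],[0,0,0,0.39,-0.83,0.05,0],[0,0,0,0.39,-0.83,0.05,0],[0,0,-1,0,0,0,0],[0,0,-1,0,0,0,0],[0,0,-1,0,0,0,0],[0,0,-1,0,0,0,0]]' >/dev/null; python3 right.py .463 .2243 .16;  python3 goto.py .463 .2243 .16 192.9
```

```text
t 29.2 tcp [ 0.421 -0.152  0.201] J [-0.52  0.08 -0.32  1.17 -0.    0.78] tilt 0.1 righting units [ 0.007  0.008 -0.   ] xangle 15.4
shift cur axes [ 2.797 -7.029  0.815]
t 29.2 tcp [ 421.5 -151.6  201.2] gap 85.3
turn rows total [ -0.      0.011 -10.939] shift after turn (x.05) [7.143 2.488 0.824] shift in current axes [ 2.797 -7.029  0.815]
```

```bash
python3 -m inch '[[0,0,0,0.31,-0.8,0.1,0],[0,0,0,0.31,-0.78,0.1,0],[0,0,0,0.31,-0.78,0.1,0],[0,0,0,0.31,-0.78,0.1,0],[0,0,0,0.31,-0.78,0.1,0],[0,0,0,0.31,-0.78,0.1,0],[0,0,0,0.31,-0.78,0.1,0],[0,0,0,0.31,-0.78,0.1,0],[0,0,0,0.31,-0.78,0,0]]' >/dev/null;  python3 -m inch '[[0,0,-1,0,0,0,0],[0,0,-1,0,0,0,0],[0,0,-1,0,0,0,0],[0,0,-1,0,0,0,0],[0,0,-1,0,0,0,0],[0,0,-1,0,0,0,0],[0,0,-1,0,0,0,0],[0,0,-1,0,0,0,0],[0,0,-1,0,0,0,0],[0,0,-1,0,0,0,0],[0,0,-0.94,0,0,0,0],[0,0,0,0,0,0,0]]' >/dev/null; python3 right.py;  python3 goto.py .463 .2245 .026 192.8
```

```text
t 31.3 tcp [0.464 0.223 0.161] J [ 0.29  0.23 -0.24  1.1  -0.    0.07] tilt 0.1 righting units [-0.008  0.014  0.   ] xangle 102.6
t 31.3 tcp [463.9 223.4 160.7] gap 85.2
turn rows total [-0.008  0.014 -0.029] shift after turn (x.05) [ 0.026 -0.013  2.694] shift in current axes [ 0.031 -0.01   2.694]
```

```bash
python3 - <<'E'
from look import *
s=env.get_state()
snap('wrist','w6')
from wr import wrist
wrist('w6',(318,200),s)
E
```

```text
w6 [461.8 224.7] [150.6  51.5] head 12.6
```

View pics/w6.png

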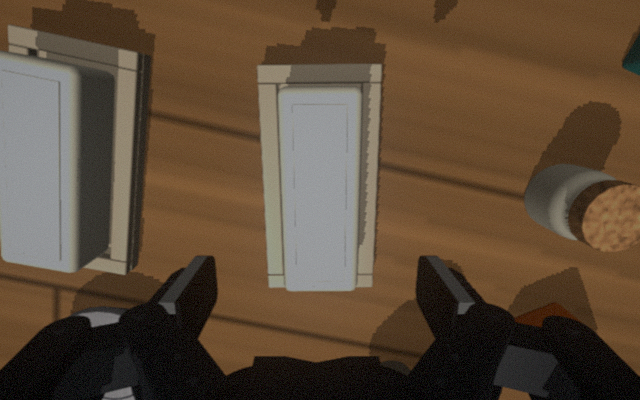

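The left casting is centred between the fingers (columns 278–361, rows 86–290), and the jar at (590,210) is clear. Descend, grip and lift.

```bash

python3 -m inch '[[0,0,0,0.03,0,0.4,0],[0,0,0,0,0,0.6,0],[0,0,0,0,0,0.6,0],[0,0,0,0,0,0.6,0],[0,0,0,0,0,0.3,0],[0,0,0,0,0,0.15,0],[0,0,0,0,0,0,0.3],[0,0,0,0,0,0,1],[0,0,0,0,0,0,1],[0,0,0,0,0,0,1],[0,0,0,0,0,0,1]]' 70 >/dev/null; python3 mom.py
python3 -m inch '[[0,0,0,0,0,-0.1,1],[0,0,0,0,0,-0.2,1],[0,0,0,0,0,-0.4,1],[0,0,0,0,0,-0.5,1],[0,0,0,0,0,-0.5,1],[0,0,0,0,0,-0.4,1],[0,0,0,0,0,-0.2,1],[0,0,0,0,0,0,1],[0,0,0,0,0,0,1]]'>/dev/null; python3 mom.py
```

```text
t 32.45 tcp [0.4657 0.2246 0.0297] F [-0.98  0.96  5.48] M tool [0.279  0.4243 0.1362] gap 0.0589 tilt deg -0.1
t 33.35 tcp [0.4643 0.2241 0.1428] F [-0.41 -1.   -4.24] M tool [-0.033  -0.0113 -0.0181] gap 0.0589 tilt deg 0.1
```

```bash

python3 -m inch '[[0.5,0,0,0,0,0,1],[1,0,0,0,0,0,1],[0.5,0,0,0,0,0,1],[0,0,0,0,0,0,1],[0,0,0,0,0,0,1],[0,0,0,0,0,0,1],[0,0,0,0,0,0,1],[0,0,0,0,0,0,1],[0,0,0,0,0,0,1]]'>/dev/null; python3 mom.py; python3 -m inch '[[0,0,0,0,0,0,1]]' >/dev/null;python3 mom.py
python3 -m inch '[[-0.8,0,0,0,0,0,1],[-0.8,0,0,0,0,0,1],[0,0,0,0,0,0,1],[0,0,0,0,0,0,1],[0,0,0,0,0,0,1]]' >/dev/null; python3 mom.py; for i in 1 2 3; do python3 -m inch '[[0,0,0,0,0,0,1]]' >/dev/null;python3 mom.py; done
python3 -m inch '[[-1,0,0,0,0,0,1],[-1,0,0,0,0,0,1],[-0.4,0,0,0,0,0,1],[0,0,0,0,0,0,1],[0,0,0,0,0,0,1],[0,0,0,0,0,0,1],[0,0,0,0,0,0,1],[0,0,0,0,0,0,1],[0,0,0,0,0,0,1],[0,0,0,0,0,0,1]]'>/dev/null; python3 mom.py; python3 -m inch '[[0.8,0,0,0,0,0,1],[0.8,0,0,0,0,0,1],[0,0,0,0,0,0,1],[0,0,0,0,0,0,1],[0,0,0,0,0,0,1]]' >/dev/null; python3 mom.py; for i in 1 2 3; do python3 -m inch '[[0,0,0,0,0,0,1]]' >/dev/null;python3 mom.py; done
```

```text
t 34.25 tcp [0.4646 0.2244 0.1442] F [ 0.69 -0.05 -4.88] M tool [-0.3921 -0.0396  0.0075] gap 0.0592 tilt deg 15.9
t 34.35 tcp [0.4647 0.2244 0.144 ] F [-0.83  0.16 -4.09] M tool [-0.4042  0.0285  0.0013] gap 0.059 tilt deg 15.9
t 34.85 tcp [0.4662 0.2246 0.1443] F [-0.19 -0.4  -4.89] M tool [-0.0828 -0.0288  0.0116] gap 0.0592 tilt deg 3.2
t 34.95 tcp [0.4665 0.2246 0.1438] F [-0.01 -0.47 -5.11] M tool [-0.0557 -0.0032 -0.0021] gap 0.0587 tilt deg 3.2
t 35.05 tcp [0.466  0.2245 0.1434] F [ 0.55 -0.74 -4.75] M tool [-0.0735 -0.0169  0.0249] gap 0.0592 tilt deg 3.2
t 35.15 tcp [0.4655 0.2244 0.1433] F [ 1.16 -0.42 -3.27] M tool [-0.0612  0.034   0.0036] gap 0.0589 tilt deg 3.2
t 36.15 tcp [0.4651 0.2243 0.1435] F [-0.45  0.13 -5.55] M tool [ 0.4288 -0.0358  0.0215] gap 0.0591 tilt deg -16.0
t 36.65 tcp [0.4642 0.2243 0.1433] F [ 0.05  0.86 -3.7 ] M tool [ 0.0745 -0.0321  0.045 ] gap 0.0586 tilt deg -3.3
t 36.75 tcp [0.4638 0.2242 0.1437] F [-0.31  0.17 -5.06] M tool [0.024  0.0824 0.0245] gap 0.0592 tilt deg -3.3
t 36.85 tcp [0.4641 0.2243 0.144 ] F [-0.2  -0.33 -3.66] M tool [ 0.0058  0.0189 -0.0062] gap 0.0591 tilt deg -3.3
t 36.95 tcp [0.4644 0.2244 0.144 ] F [-0.29 -0.66 -4.88] M tool [-0.0106  0.0696 -0.0129] gap 0.0591 tilt deg -3.3
```

The left casting's numbers (−0.068 and falling from +0.07 to −0.01 at ±3.2°) depart from the linear pattern but don't settle it. I'll take more readings, at level after each tilt.

```bash

python3 -m inch '[[0.2,0,0,0,0,0,1],[0.2,0,0,0,0,0,1],[0,0,0,0,0,0,1],[0,0,0,0,0,0,1]]' >/dev/null; for i in 1 2 3 4 5; do python3 -m inch '[[0,0,0,0,0,0,1]]' >/dev/null;python3 mom.py|sed 's/.*M tool//'; done
python3 -m inch '[[1,0,0,0,0,0,1],[1,0,0,0,0,0,1],[0,0,0,0,0,0,1],[0,0,0,0,0,0,1],[0,0,0,0,0,0,1],[0,0,0,0,0,0,1],[0,0,0,0,0,0,1],[0,0,0,0,0,0,1],[0,0,0,0,0,0,1]]'>/dev/null; python3 mom.py; python3 -m inch '[[-0.4,0,0,0,0,0,1],[-0.6,0,0,0,0,0,1],[-0.6,0,0,0,0,0,1],[-0.2,0,0,0,0,0,1],[-0.2,0,0,0,0,0,1],[0,0,0,0,0,0,1],[0,0,0,0,0,0,1]]' >/dev/null;  for i in 1 2 3 4 5; do python3 -m inch '[[0,0,0,0,0,0,1]]' >/dev/null;python3 mom.py|sed 's/.*M tool//'; done
```

```text
[-0.0887  0.0522 -0.0408] gap 0.0588 tilt deg -0.0
 [-0.0575  0.0126  0.0331] gap 0.0589 tilt deg -0.0
 [-0.0736  0.0597  0.0275] gap 0.059 tilt deg -0.0
 [-0.0599 -0.0165 -0.0047] gap 0.059 tilt deg -0.0
 [-0.0814 -0.0176 -0.0332] gap 0.0587 tilt deg -0.0
t 38.75 tcp [0.4646 0.2244 0.1445] F [-0.85 -0.14 -4.15] M tool [-0.3575 -0.0017 -0.0278] gap 0.0589 tilt deg 15.9
 [-0.0145  0.0151 -0.0151] gap 0.0588 tilt deg 0.0
 [-0.0004  0.0202  0.0472] gap 0.0587 tilt deg 0.0
 [ 0.0194 -0.0216  0.0168] gap 0.0587 tilt deg 0.0
 [ 0.0142  0.038  -0.0144] gap 0.0592 tilt deg 0.0
 [ 0.13    0.0111 -0.0215] gap 0.0587 tilt deg 0.0
```

```bash
for i in 1 2 3 4; do python3 -m inch '[[0,0,0,0,0,0,1]]' >/dev/null;python3 mom.py|sed 's/.*M tool//'; done
python3 -m inch '[[-0.5,0,0,0,0,0,1],[-1,0,0,0,0,0,1],[-0.5,0,0,0,0,0,1],[0,0,0,0,0,0,1],[0,0,0,0,0,0,1],[0,0,0,0,0,0,1],[0,0,0,0,0,0,1],[0,0,0,0,0,0,1],[0,0,0,0,0,0,1],[0,0,0,0,0,0,1]]'>/dev/null; python3 mom.py; python3 -m inch '[[0.4,0,0,0,0,0,1],[0.6,0,0,0,0,0,1],[0.6,0,0,0,0,0,1],[0.2,0,0,0,0,0,1],[0.2,0,0,0,0,0,1],[0,0,0,0,0,0,1],[0,0,0,0,0,0,1],[0,0,0,0,0,0,1],[0,0,0,0,0,0,1]]' >/dev/null;  for i in 1 2 3 4 5; do python3 -m inch '[[0,0,0,0,0,0,1]]' >/dev/null;python3 mom.py|sed 's/.*M tool//'; done
```

```text
[ 0.0882 -0.0103 -0.0549] gap 0.059 tilt deg 0.0
 [ 0.0636 -0.0093  0.0329] gap 0.0591 tilt deg -0.0
 [ 0.0903 -0.0582  0.0253] gap 0.0587 tilt deg -0.0
 [0.0424 0.0653 0.0077] gap 0.0588 tilt deg -0.0
t 41.35 tcp [0.465  0.2244 0.1434] F [-0.38  0.18 -5.31] M tool [ 0.4034 -0.0049 -0.0024] gap 0.0587 tilt deg -16.0
 [-0.1188  0.0342  0.0274] gap 0.0586 tilt deg -0.0
 [-0.0985  0.0025 -0.0212] gap 0.0588 tilt deg -0.0
 [-0.093  -0.0363 -0.0047] gap 0.0588 tilt deg -0.0
 [-0.051   0.0336  0.0115] gap 0.059 tilt deg -0.0
 [-0.0713  0.0207  0.0069] gap 0.0587 tilt deg -0.0
```

This settles it. At level the moment reads about +0.07 N m after +x-low and about −0.085 after −x-low, reproducibly. The left casting is the one that rattles. One more +x stroke, then to the wheel.

```bash

python3 -m inch '[[0.5,0,0,0,0,0,1],[1,0,0,0,0,0,1],[0.5,0,0,0,0,0,1],[0,0,0,0,0,0,1],[0,0,0,0,0,0,1],[0,0,0,0,0,0,1],[0,0,0,0,0,0,1],[0,0,0,0,0,0,1],[0,0,0,0,0,0,1],[-0.5,0,0,0,0,0,1],[-1,0,0,0,0,0,1],[-0.5,0,0,0,0,0,1]]'>/dev/null; python3 -m inch '[[0,0,0,0,0,0,1],[0,0,0,0,0,0,1],[0,0,0,0,0,0,1]]' >/dev/null; python3 mom.py; python3 goto.py .6803 .0614 .143 192.8; python3 right.py
python3 -c "
from geo import *
print(plane('top',[(231,150)],.08))"
```

```text
t 44.25 tcp [0.4657 0.2245 0.1438] F [ 0.15 -0.1  -4.86] M tool [-0.0061 -0.0077  0.0028] gap 0.0586 tilt deg 0.0
t 44.25 tcp [465.7 224.5 143.8] gap 58.6
turn rows total [-0.003  0.013 -0.027] shift after turn (x.05) [-4.132  3.464  0.016] shift in current axes [-4.118  3.479  0.022]
t 44.25 tcp [0.466 0.224 0.144] J [ 0.29  0.25 -0.26  1.06 -0.    0.08] tilt 0.1 righting units [-0.003  0.013  0.   ] xangle 102.6
[[0.65397873 0.34087556 0.08      ]]
```

```bash

python3 -m inch '[[0,0,0,-0.2,0.15,0,1],[0,0,0,-0.4,0.33,0,1],[0,0,0,-0.5,0.42,0,1],[0,0,0,-0.5,0.42,0,1],[0,0,0,-0.5,0.42,0,1],[0,0,0,-0.5,0.42,0,1],[0,0,0,-0.5,0.42,0,1],[0,0,0,-0.5,0.42,0,1],[0,0,0,-0.32,0.3,0,1],[0,0,0,-0.2,0.18,0,1],[0,0,0,0,0,0,1],[0,0,0,0,0,0,1]]'>/dev/null; python3 -m inch '[[0,0,0,0,0,0,1],[0,0,0,0,0,0,1],[0,0,0,0,0,0,1],[0,0,0,0,0,0,1]]' >/dev/null; python3 mom.py; python3 goto.py .6803 .0614 .143 192.8
python3 - <<'E'
from look import *
snap('scene','s3');snap('top','t3')
E
```

```text
t 45.85 tcp [0.6793 0.0617 0.1443] F [ 0.54  0.08 -4.31] M tool [0.0459 0.0224 0.034 ] gap 0.0585 tilt deg -0.0
t 45.85 tcp [679.3  61.7 144.3] gap 58.5
turn rows total [ 0.003  0.014 -0.021] shift after turn (x.05) [-0.01   0.018  0.026] shift in current axes [-0.01   0.018  0.026]
```

View pics/s3.png

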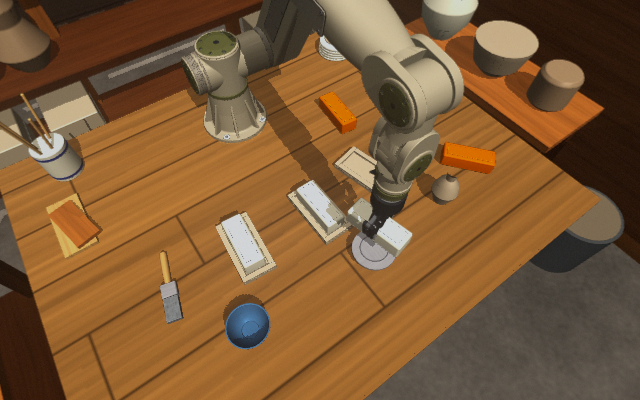

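View pics/t3.png

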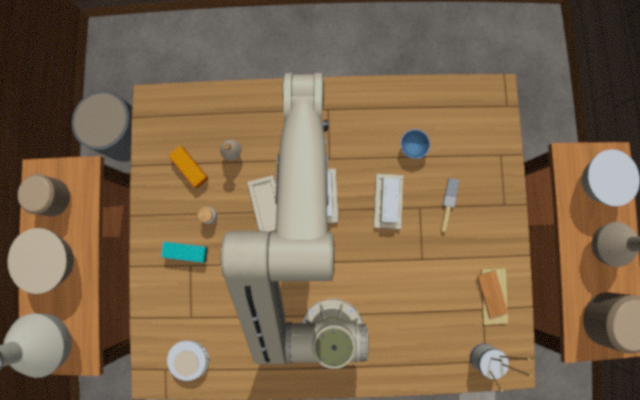

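The left casting is held level over the wheel at scene (375,245). The left mould is empty, the right and middle castings are in their moulds, and the bowl (415,145), vase (231,150), jar (207,215) and brush (450,205) are unmoved in the top view.

```bash
python3 -m inch '[[0,0,0,0,0,0,1],[0,0,0,0,0,0,1],[0,0,0,0,0,0,1]]' >/dev/null; python3 mom.py; python3 -c "
from workcell import env
print(env.hand_in())"
```

```text
t 46.25 tcp [0.6795 0.0612 0.1439] F [ 0.38 -0.   -4.62] M tool [0.015  0.0198 0.0235] gap 0.0588 tilt deg -0.0
the job is handed in; nothing more can be done
None
```

The left casting is the one that rattles. I handed the job in at 46.3 s with it held level over the middle of the banding wheel; no verdict is reported.

**Finding the ball:** I lifted each casting and tilted it ±16° lengthwise. The right and middle gave moments that simply followed the tilt, so I laid both back in their moulds. With the left casting level again, the moment read about −0.07 to −0.09 N m after tipping one way and about +0.07 the other. I tipped it +x, −x, +x, −x, then +x once more, so the ball ran end to end at least four times.

**Last checks:**
- **Presented casting:** tilt is 0.0°, it is about 1 mm from the wheel's centre, and the grip opening is 59 mm. The underside is about 0.127 m above the bench by dead reckoning.
- **Other castings:** wrist close-ups after each release showed the right and middle lying flat in their moulds. The final pictures agree, though the arm half-hides the middle one in the top view.
- **Bystanders:** the bowl, vase, brush and jar are unmoved in the final pictures.

**What went wrong or disagreed:**
- At the left casting, joint 6 hit its limit. I first turned the wrong way, and the arm swept through free air towards its base. Pictures showed nothing touched, and I gripped that casting the other way round.
- The first tilt readings on the left casting were ambiguous, because the moment signal was noisy and slow to settle. Repeat readings at level decided it.
- After the last +x stroke the level moment fluctuated between −0.01 and +0.05 instead of the expected +0.07, so I can't say which end the ball rests at now.

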